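Gauge the groove of a salvaged heat sink and pass or scrap it

TASK

Take the depth gauge out of its wooden stand and press it, probe first, into the wide middle groove of the heat sink, gently but until its steel foot sits flat and firm on both lands, and hold it there a moment so that the pointer takes the true depth. Stand the gauge back in its stand, let go, and then press the green button if the groove is at least 13 mm deep, otherwise the red one. Do not force the gauge, and leave the phone, the platter and the pump where they lie.

Things in the scene. Friction and masses are not known exactly. Their poses are not given: they have to be found in the camera images.
- gauge: depth gauge, about 0.25 kg, loose, upright in the stand. Origin: centre of its foot's underside, z up along the probe. Above the foot (10 mm high) the blue grip, 22 (x) x 26 (y) mm, from 10 to 60 mm above the origin: grip it across x. A brass probe 5 mm thick, round-ended, hangs 22 mm below the foot; it is sprung, starts to slide up into the foot at 3 N and needs 0.08 N more for each mm
- probe_tip (a point): lowest point of the brass probe, on the gauge's own axis, 22 mm below the foot's underside when the spring is relaxed
- pointer (a joint): how far the pointer rod has been raised out of the top of the grip, in m, 0 at the start, at most 0.020. The probe pushes it up mm for mm from inside; it stays up by friction (0.4 N) when the probe springs back, so it keeps the largest value. Groove depth = 22 mm - this value: 0.009 means 13 mm. A probe pressed on anything higher than the groove's floor spoils the reading
- pointer_top (a point): top of the pointer's yellow cap (14 mm disc on a 6 mm rod on the gauge's axis): 65 mm above the gauge's origin at pointer 0, higher by the pointer value. The first 9 mm of rod to come out of the grip are green, what follows is red: red showing means shallower than 13 mm
- foot: the gauge's steel foot, rigid with the gauge, same origin and axes: 26 (x) x 50 (y) x 10 mm, underside at z = 0. It is to sit across the groove, 50 mm side along the heat sink's y, probe within 40 mm of the heat sink's origin along x. Let it meet the lands slowly (10 mm/s or less) and stop when the push rises a few newtons above the spring's
- heatsink: fixed aluminium heat sink, 110 (x) x 84 (y) mm. Origin: centre of its underside, on the table. Its tops are level, 26 to 38 mm above the origin (differs each time, no reading tells). In its middle (y = 0), along x, runs a groove 9 mm wide, 6.5 to 19 mm deep from the tops (differs too); beside it on each side a flat land 16.5 mm wide, then three thin fins. Over 40 N from the gauge dents it
- stand: fixed dark wooden block 70 x 70 x 34 mm, origin centre of its underside. In the middle of its top a round hole 17 mm wide, 30 mm deep takes the probe; the gauge's foot rests on the top face, gauge origin above the stand's origin, within 0.2 rad of the stand's yaw at the start
- green (a joint): green push button, travel in m, 0 up, 0.006 fully down (needs 5 N); springs back
- green_top (a point): centre of the top of the green button, 32 mm across, 22 mm above the table when up, in a low black round housing
- red (a joint): red push button, same as the green
- red_top (a point): centre of the top of the red button, 32 mm across, 22 mm above the table when up
- phone: dismantled black phone lying loose, 70 x 145 x 9 mm, origin under its centre; bystander
- platter: loose hard drive platter, ring 95 mm across, 4 mm thick, origin under its centre; bystander
- pump: loose desoldering pump lying along its y, about 220 mm long, 21 mm thick, brass tip to +y, origin under its middle; bystander

How it is judged:
On the way, in this order (a step that is already met when the one before it is completed fails the run):
1. the gauge is pressed into the middle groove, foot flat and firm on the lands, pointer resting on the probe (true reading) (angle between the z axis of gauge and the z axis of heatsink, either way round below 0.02 rad and contact force between foot and heatsink above 1 N and y of probe_tip in the frame of heatsink between -0.004 and 0.004 m and x of probe_tip in the frame of heatsink between -0.05 and 0.05 m and z of pointer_top in the frame of probe_tip below 0.0885 m), for 0.4 s.
2. the gauge stands in its stand again, let go (horizontal distance between gauge and stand below 0.01 m and z of gauge in the frame of stand below 0.0355 m and angle between gauge's own z axis and vertical below 0.05 rad and contact force between the fingers and gauge below 0.1 N), for 0.2 s.
3. the button that matches the reading is pressed down (((value of joint pointer below 0.0105 m and value of joint green above 0.004 m) or (value of joint pointer above 0.0075 m and value of joint red above 0.004 m))), for 0.05 s.
At the end, for the whole second after the job is handed in: the gauge stands upright (within 0.05 rad) and still in its stand, foot down on the block (within 1.5 mm) and within 10 mm of its centre, pointer still raised (over 2 mm), both buttons up again, nothing touched (horizontal distance between gauge and stand below 0.01 m and z of gauge in the frame of stand below 0.0355 m and angle between gauge's own z axis and vertical below 0.05 rad and linear speed of gauge below 0.02 m/s and value of joint pointer above 0.002 m and value of joint each of green, red below 0.002 m).
It fails at once if the gauge is forced: more than 40 N between it and the heat sink (contact force between gauge and heatsink above 40 N).
It fails at once if the wrong button is pressed (within 1.5 mm of the 13 mm limit either one is right) ((value of joint pointer below 0.0075 m and value of joint red above 0.003 m) or (value of joint pointer above 0.0105 m and value of joint green above 0.003 m)).
It fails at once if phone, platter or pump shifted by more than 15 mm (distance of any of phone, platter, pump from where it was at the start of the episode above 0.015 m).
It also fails if it takes over 61 s, if anything falls off the work surface, if the arm or the gripper's body presses on something with over 40 N, if the wrist force passes 120 N, or if a joint passes its speed limit or range.

ROBOT

A 6-joint arm with a two-finger parallel gripper is mounted at the origin on the work surface. World frame = base frame: x ahead of the robot, y to its left, z up, the work surface at z = 0. Lengths are in m, angles in rad, forces in N, time in s.
With the tool pointing down it reaches from about 0.325 to 1 m from the base axis. Payload 5.1 kg.
Tool frame: the origin (TCP) lies at the very end of the fingers, on their centre line; the grasp point (between the pads) lies 19 mm behind it (bot.grip_depth is the z of the grasp point in the tool frame, in m); z points along the fingers, y is the direction in which the jaws open and shut (so a half turn about z gives the same grasp; the last joint's range is limited). The gripper opens to 85 mm and grips with 20 to 120 N. Pads are 22 mm wide; open, the fingers measure 114 mm over their backs; the gripper's body (76 mm by 85 mm) begins 54 mm behind the grasp point. The pads swing forward as they close: fully open they stand 13 mm farther back than shut.
Start: joints at [1.098, 0.124, 1.65, -0, 1.367, -0.083], TCP at [0.247, 0.601, 0.194] pointing down, gripper open.
Joint ranges: [-2.61, 2.61], [-1.02, 2.33], [0.03, 2.71], [-1.35, 4.49], [0.32, 2.68], [-2.91, 2.91]. Speed limits (rad/s): [2.57, 2.57, 3.14, 3.14, 3.14, 3.14].

INTERFACE

Orientations are given as a rotation vector (axis times angle).
In Python, from cell import bot gives the robot as it stands. Calls block until the motion is done:
- bot.move_ptp(position, orientation): joint-space move of the TCP to a pose.
- bot.move_linear(position, v=0.15, orientation=None, guard=None): straight line of the TCP; orientation=None keeps the orientation; v is the mean speed in m/s. With guard (N) it stops when the force on the tool has changed by that much, and returns True; else False.
- bot.goto_joints(angles): joint-space move.
- bot.let_go() and bot.close_gripper(force=None): open the fingers fully, or close them until they stop; force is the grip in N (None keeps the last).
- bot.dwell(seconds).
- bot.solve_ik(position, orientation): joint angles nearest the present ones, or None.
- bot.get_state(): the state.
- bot.snapshot(name): name is "scene" or "top"; returns the picture (400x640x3 uint8, red, green, blue); there is no depth.
- bot.camera_model(name): a dict with "fx", "fy", "cx", "cy" (pixels), "D" ([k1, k2, p1, p2, k3] as OpenCV has them; the pictures are not rectified), "eye" and "orientation" of the camera in the world. Camera axes: x right, y up, looking along -z (the intrinsics and any distortion apply to the point x, -y, -z); pixel columns grow to the right and rows downward; lengths in m; the calibration is good to about 2 mm. A picture is of the moment at which its call begins. camera_model takes no time and is no camera call.
A pose or a line that the arm cannot do raises bot.IKError and nothing moves.
- bot.sign_off(): hands the job in, once; it reports no verdict.
The state is a dict: "time_s": time; "joint_pos": joint angles; "qvel": joint speeds; "effort": joint torques, N m; "eef_pos": TCP position; "eef_rot": TCP orientation; "force": force on the tool from outside, world axes, zero at the start; "ft_torque": the same for the moment, N m; "grip_width": finger opening in m.
Only numpy, scipy, OpenCV 4.12 (cv2) and the standard library are available. Lean on these libraries where they do the work, as an engineer would, in place of code of your own. Each camera call takes 0.05 s, during which the arm holds its last target.

## Working session

There is one attempt and no reset: what is moved stays moved. The work goes in short steps, each a Python script; the robot and the scene stay as the last script left them, time stands still between calls to the robot, and variables do not carry over. Pictures are saved under pics/ and viewed, and the job is handed in when it is done.

```bash
ls; mkdir -p pics; python3 - <<'E'
from cell import bot
import cv2
for n in("scene","top"):
    im=bot.snapshot(n); cv2.imwrite(f"pics/{n}0.png",im[:,:,::-1]); print(n,bot.camera_model(n))
s=bot.get_state(); print({k:s[k] for k in("time_s","eef_pos","eef_rot","force","grip_width")}, bot.grip_depth)
E
```

```text
pics
scene {'fx': 427.87014841016247, 'fy': 427.87014841016247, 'cx': 320.96799830095074, 'cy': 191.30530067219013, 'D': array([0.01593214, 0.        , 0.        , 0.        , 0.        ]), 'eye': array([ 1.12654995, -0.61509704,  0.60842304]), 'orientation': array([0.98879361, 0.34754772, 0.6123113 ])}
top {'fx': 441.2562413840309, 'fy': 441.2562413840309, 'cx': 320.2635129382183, 'cy': 198.149658200079, 'D': array([-0.06005112,  0.        ,  0.        ,  0.        ,  0.        ]), 'eye': array([0.39712426, 0.05108608, 1.05455792]), 'orientation': array([ 0.12376815, -0.17022788, -1.58387907])}
{'time_s': 0.1, 'eef_pos': array([0.24676335, 0.60068845, 0.19248242]), 'eef_rot': array([-6.08272454e-01, -3.08167625e+00,  2.82502792e-03]), 'force': array([ 0.12150253, -0.73624846,  0.16349976]), 'grip_width': 0.08503438662586513} -0.0187
```

View pics/scene0.png

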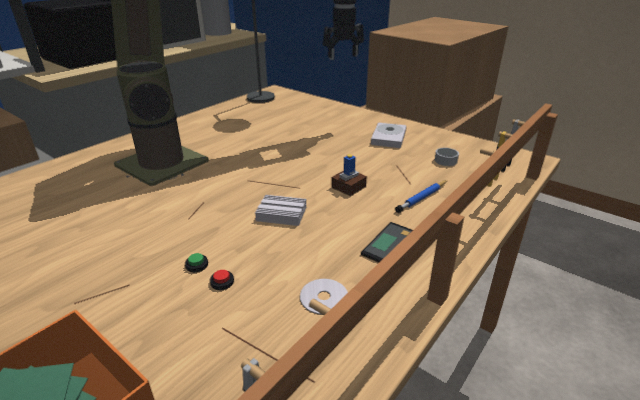

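View pics/top0.png

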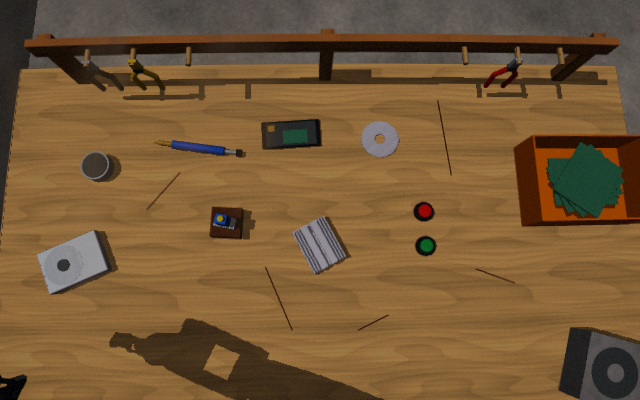

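The top view shows the stand and gauge at about (226,222), the heat sink at about (320,245), the red button at (424,211) and the green at (426,245). The pump, phone and platter lie in a row behind them, at rows 135–150. I'll enlarge the parts that matter.

```bash
cat > h.py <<'E'
import numpy as np, cv2
from scipy.spatial.transform import Rotation as R
from cell import bot
def cam(n):
    m=bot.camera_model(n); K=np.array([[m['fx'],0,m['cx']],[0,m['fy'],m['cy']],[0,0,1]]);
    Rw=R.from_rotvec(m['orientation']).as_matrix()@np.diag([1,-1,-1]); return K,np.array(m['D']),np.array(m['eye']),Rw
def px2w(n,uv,z):
    K,D,e,Rw=cam(n); p=cv2.undistortPoints(np.array([[uv]],float),K,D)[0,0]
    d=Rw@np.array([p[0],p[1],1]); return e+d*(z-e[2])/d[2]
def w2px(n,P):
    K,D,e,Rw=cam(n); P=np.atleast_2d(P); rv=cv2.Rodrigues(Rw.T)[0]
    return cv2.projectPoints(P.astype(float),rv,-Rw.T@e,K,D)[0][:,0]
def crop(src,out,c,w,h,s,fn=None):
    im=cv2.imread(src); x0,y0=int(c[0]-w/2),int(c[1]-h/2)
    cv2.imwrite(out,cv2.resize(im[y0:y0+h,x0:x0+w],None,fx=s,fy=s,interpolation=cv2.INTER_CUBIC)); print(out,x0,y0,s)
E
python3 - <<'E'
from h import *
crop("pics/top0.png","pics/t_stand.png",(226,222),60,50,12)
crop("pics/top0.png","pics/t_hs.png",(320,245),66,66,9)
crop("pics/scene0.png","pics/s_both.png",(315,190),130,90,6)
for n,uv,z in [("top",(424,211),.022),("top",(426,245),.022),("scene",(222,277),.022),("scene",(196,259),.022),("top",(226,222),.034),("top",(320,245),.032)]: print(n,uv,px2w(n,uv,z).round(4))
E
```

```text
pics/t_stand.png 196 197 12
pics/t_hs.png 287 212 9
pics/s_both.png 250 145 6
top (424, 211) [ 0.5568 -0.2292  0.022 ]
top (426, 245) [ 0.4755 -0.2289  0.022 ]
scene (222, 277) [ 0.5695 -0.2352  0.022 ]
scene (196, 259) [ 0.4837 -0.2329  0.022 ]
top (226, 222) [0.5368 0.2391 0.034 ]
top (320, 245) [0.4798 0.0217 0.032 ]
```

View pics/t_stand.png

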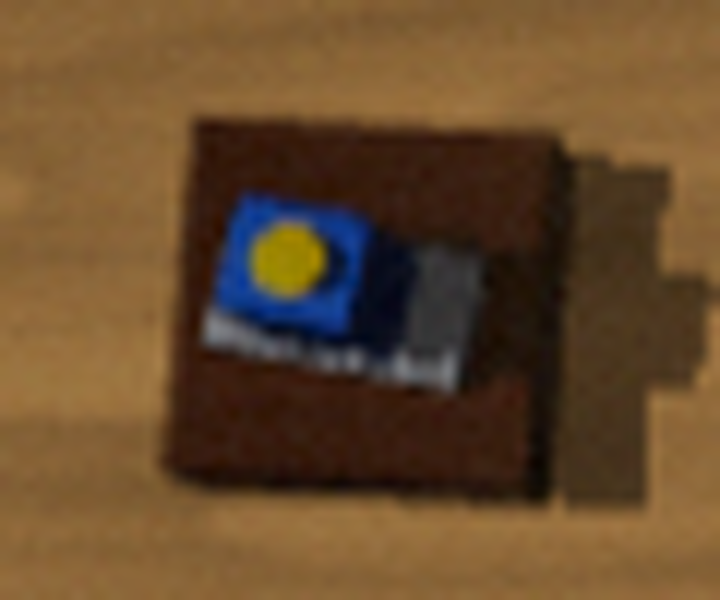

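View pics/t_hs.png

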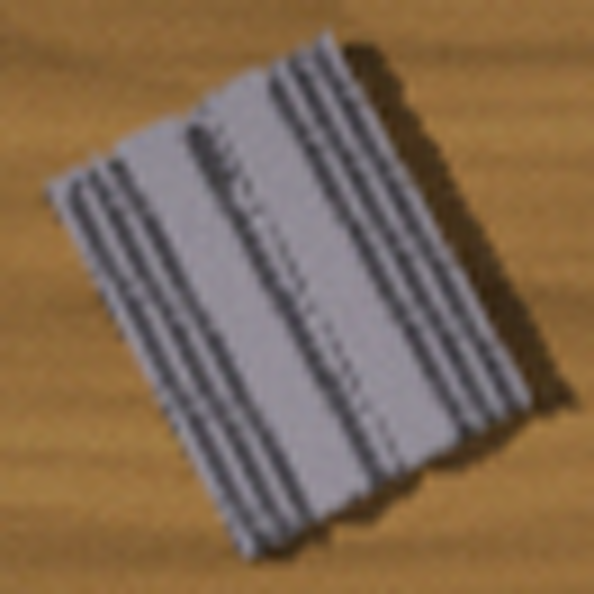

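View pics/s_both.png

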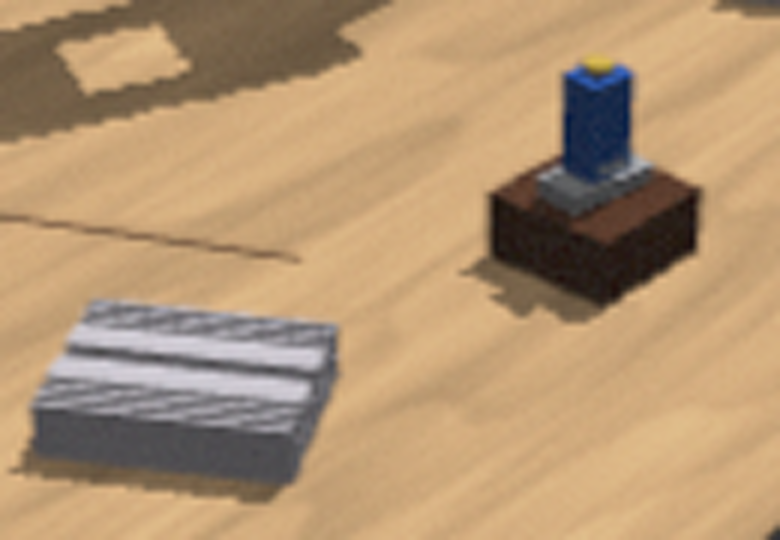

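```bash
python3 - <<'E'
from h import *
crop("pics/scene0.png","pics/s_hs.png",(281,210),60,40,13)
crop("pics/scene0.png","pics/s_st.png",(350,175),48,50,12)
for n in("top","scene"):
    im=cv2.imread(f"pics/{n}0.png").astype(int); b,g,r=im[...,0],im[...,1],im[...,2]
    for nm,m in (("red",(r>120)&(g<50)&(b<50)),("green",(g>90)&(r<60)&(b<90)),("yellow",(r>110)&(g>90)&(b<50))):
        k,l,s,c=cv2.connectedComponentsWithStats(m.astype(np.uint8))
        for i in range(1,k):
            if 4<s[i,4]<400: print(n,nm,s[i],c[i].round(2),px2w(n,c[i],.099 if nm=="yellow" else .022).round(4))
E
```

```text
pics/s_hs.png 251 190 13
pics/s_st.png 326 150 12
top red [419 205  12  12 112] [424.38 210.41] [ 0.5582 -0.2302  0.022 ]
top green [421 240  12  11  94] [426.32 245.17] [ 0.4751 -0.2296  0.022 ]
top yellow [128  59   3   3   9] [129.  60.] [0.9159 0.4651 0.099 ]
top yellow [132  59   4   3  10] [133.2  60.1] [0.9154 0.455  0.099 ]
top yellow [529  69   4   3   5] [530.6  70.2] [ 0.8842 -0.4942  0.099 ]
top yellow [43 73  4  6  7] [44.57 75.57] [0.8817 0.6649 0.099 ]
top yellow [595 105   3   4   5] [596.4 106.6] [ 0.7914 -0.649   0.099 ]
top yellow [446 109   4   2   5] [447.4 109.4] [ 0.7832 -0.2798  0.099 ]
top yellow [604 109   4   3   5] [605.6 110.2] [ 0.7824 -0.6714  0.099 ]
top yellow [443 113   3   4   5] [444.2 114.6] [ 0.7704 -0.2712  0.099 ]
top yellow [467 115   3   2   5] [468.2 115.4] [ 0.7683 -0.3281  0.099 ]
top yellow [428 116   4   5   6] [429.33 118.17] [ 0.7618 -0.2354  0.099 ]
top yellow [612 116   3   3   5] [613.4 116.8] [ 0.7657 -0.689   0.099 ]
top yellow [270 126   4   5   9] [271.22 127.22] [0.7432 0.1289 0.099 ]
top yellow [539 134  16   1  16] [546.5 134
[... 2307 characters left out ...]
   5   2   6] [334.  328.5] [ 0.2984 -0.0022  0.099 ]
top yellow [349 330   7   3   8] [351.62 331.  ] [ 0.2924 -0.0391  0.099 ]
top yellow [ 33 376   5   5   9] [ 35.11 377.67] [0.2059 0.6236 0.099 ]
top yellow [ 29 379   4   3   5] [ 30.6 380. ] [0.2011 0.6331 0.099 ]
top yellow [ 74 379   3   3   5] [ 75.2 379.8] [0.202  0.5373 0.099 ]
top yellow [517 378   3   2   5] [518.2 378.6] [ 0.1822 -0.3901  0.099 ]
top yellow [380 385   4   3   5] [381.6 386.2] [ 0.1791 -0.0979  0.099 ]
top yellow [185 388   6   4   8] [187.62 389.12] [0.1825 0.3018 0.099 ]
top yellow [133 391   4   3   6] [134.83 392.17] [0.1773 0.4109 0.099 ]
top yellow [149 390   2   4   5] [149.4 391.4] [0.1786 0.3807 0.099 ]
```

View pics/s_hs.png

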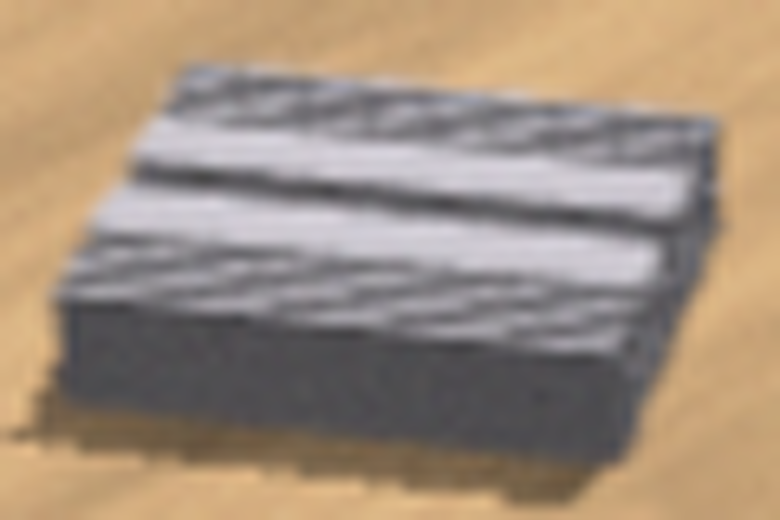

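View pics/s_st.png

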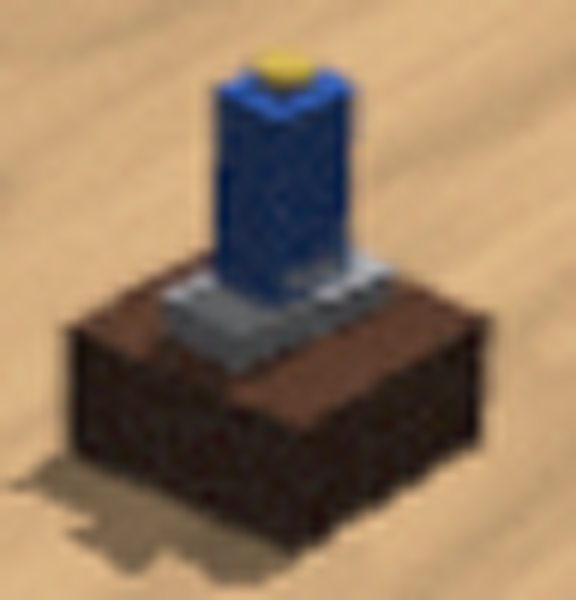

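```bash
cat > fit.py <<'E'
from h import *
from scipy.optimize import least_squares
def up(l,x0,y0,s): return (np.array(l,float)+.5)/s-.5+[x0,y0]
T=up([(50,188),(328,33),(530,408),(250,552)],287,212,9)   # top cam tops
S=up([(718,118),(625,353),(58,300),(185,65)],251,190,13)
Sb=up([(615,460),(68,400)],251,190,13)
# determine correspondences: heatsink x along long side
loc=lambda z:np.array([[55,42,z],[55,-42,z],[-55,-42,z],[-55,42,z]])/1000*np.array([1,1,1000])
def pts(p,z): return R.from_rotvec([0,0,p[2]]).apply(loc(z))+[p[0],p[1],0]
def res(p,full=False,w=(1,1)):
    h=p[3]; a=w2px("top",pts(p,h))-T; b=w2px("scene",pts(p,h))-S; c=w2px("scene",pts(p,0)[[1,2]])-Sb
    if full: print("top\n",a.round(2),"\nscene\n",b.round(2),"\nbase\n",c.round(2))
    return np.r_[(w[0]*a).ravel(),(w[1]*b).ravel(),(w[1]*c).ravel()]
if __name__=="__main__":
    for w in((1,1),(1,.02),(.02,1)):
        r=least_squares(res,[.48,.02,.5,.032],kwargs=dict(w=w),x_scale=[.01,.01,.1,.01]); print(w,r.x.round(4)); 
        if w==(1,1): res(r.x,True)
    for h in(.026,.032,.038):
        q=np.array([px2w("top",t,h) for t in T]); print(h,np.linalg.norm(np.diff(np.vstack([q,q[:1]]),axis=0),axis=1).round(4),q.mean(0).round(4))
    # stand & gauge
    ST=up([(195,120),(558,135),(548,500),(168,480)],196,197,12); q=np.array([px2w("top",t,.034) for t in ST]);print("stand top",q.round(4).tolist(),q.mean(0).round(4),np.linalg.norm(np.diff(np.vstack([q,q[:1]]),axis=0),axis=1).round(4))
    SS=up([(210,240),(490,320),(300,425),(72,325)],326,150,12); q=np.array([px2w("scene",t,.034) for t in SS]);print("stand scene",q.mean(0).round(4),np.linalg.norm(np.diff(np.vstack([q,q[:1]]),axis=0),axis=1).round(4))
    for n,u,z in [("top",(288,260),.099),("scene",(285,66),.099)]:
        print("cap",n,px2w(n,up([u],*((196,197,12) if n=="top" else (326,150,12)))[0],z).round(4))
    # foot/grip corners in top
    F=up([(240,195),(372,212),(350,338),(213,312)],196,197,12); q=np.array([px2w("top",t,.094) for t in F]); print("grip top",q.round(4).tolist(),q.mean(0).round(4),[np.degrees(np.arctan2(*(q[j]-q[i])[[1,0]])).round(1) for i,j in((0,1),(1,2),(2,3),(3,0))])
    F=up([(205,342),(455,390),(487,255)],196,197,12); q=np.array([px2w("top",t,z) for t,z in zip(F,(.044,.044,.044))]); print("foot",q.round(4).tolist(),np.linalg.norm(q[1]-q[0]),np.degrees(np.arctan2(*(q[1]-q[0])[[1,0]])),np.degrees(np.arctan2(*(q[2]-q[1])[[1,0]])))
E
python3 fit.py
```

```text
(1, 1) [0.4832 0.026  0.4845 0.0251]
top
 [[-1.13 -0.6 ]
 [-0.62 -0.44]
 [-0.13 -1.06]
 [-0.69  0.63]] 
scene
 [[-0.28  0.24]
 [-0.78  0.34]
 [-0.91 -0.34]
 [-0.38  0.14]] 
base
 [[ 0.29  0.63]
 [-0.86  0.4 ]]
(1, 0.02) [0.4835 0.0241 0.4765 0.0099]
(0.02, 1) [0.4823 0.0285 0.4905 0.0238]
0.026 [0.0831 0.1106 0.081  0.1069] [0.4822 0.0245 0.026 ]
0.032 [0.0826 0.1099 0.0805 0.1063] [0.4817 0.0247 0.032 ]
0.038 [0.0821 0.1093 0.08   0.1057] [0.4812 0.0248 0.038 ]
stand top [[0.5737, 0.273, 0.034], [0.5696, 0.2023, 0.034], [0.4985, 0.2034, 0.034], [0.5035, 0.2766, 0.034]] [0.5363 0.2388 0.034 ] [0.0709 0.0712 0.0734 0.0703]
stand scene [0.5382 0.2389 0.034 ] [0.0741 0.0671 0.0678 0.0534]
cap top [0.5364 0.2414 0.099 ]
cap scene [0.538  0.2425 0.099 ]
grip top [[0.5493, 0.2514, 0.094], [0.5458, 0.2272, 0.094], [0.5226, 0.2308, 0.094], [0.5278, 0.2559, 0.094]] [0.5364 0.2413 0.094 ] [np.float64(-98.3), np.float64(171.1), np.float64(78.4), np.float64(-11.7)]
foot [[0.5288, 0.2679, 0.044], [0.5188, 0.2199, 0.044], [0.5448, 0.2141, 0.044]] 0.049040062273960655 -101.7595996991789 -12.527197989856985
```

```bash
cat > rect.py <<'E'
from h import *
def rect(im,n,x,y,yaw,h,xs,ys):
    X,Y=np.meshgrid(xs,ys); P=R.from_rotvec([0,0,yaw]).apply(np.c_[X.ravel(),Y.ravel(),0*X.ravel()])+[x,y,h]
    uv=w2px(n,P).astype(np.float32).reshape(*X.shape,2); return cv2.remap(im,uv[...,0],uv[...,1],cv2.INTER_CUBIC)
if __name__=="__main__":
    im=cv2.imread("pics/top0.png")
    xs=np.arange(-.065,.0651,.00025);ys=np.arange(.05,-.0501,-.00025); best=None
    xi=np.arange(-.045,.0451,.0005)
    for yaw in np.arange(.44,.54,.005):
        g=rect(im,"top",.482,.0246,yaw,.03,xi,np.arange(.04,-.041,-.0005)).mean(2).mean(1); c=np.var(g)
        if best is None or c>best[0]: best=(c,yaw)
    print(best); yaw=best[1]
    cv2.imwrite("pics/rect.png",rect(im,"top",.482,.0246,yaw,.03,xs,ys))
    yy=np.arange(.048,-.0481,-.001); g=rect(im,"top",.482,.0246,yaw,.03,xi,yy).mean(2).mean(1)
    print([(int(round(a*1000)),int(b)) for a,b in zip(yy,g)])
E
python3 rect.py
```

```text
(np.float64(689.6878390529118), np.float64(0.48000000000000004))
[(48, 105), (47, 105), (46, 104), (45, 104), (44, 106), (43, 112), (42, 123), (41, 130), (40, 123), (39, 102), (38, 81), (37, 77), (36, 91), (35, 114), (34, 130), (33, 124), (32, 101), (31, 79), (30, 75), (29, 90), (28, 113), (27, 128), (26, 123), (25, 101), (24, 80), (23, 75), (22, 89), (21, 114), (20, 135), (19, 145), (18, 147), (17, 146), (16, 146), (15, 146), (14, 146), (13, 145), (12, 145), (11, 146), (10, 146), (9, 146), (8, 146), (7, 142), (6, 130), (5, 109), (4, 85), (3, 72), (2, 73), (1, 88), (0, 108), (-1, 125), (-2, 129), (-3, 124), (-4, 122), (-5, 130), (-6, 140), (-7, 145), (-8, 145), (-9, 144), (-10, 144), (-11, 144), (-12, 144), (-13, 145), (-14, 145), (-15, 144), (-16, 144), (-17, 144), (-18, 142), (-19, 134), (-20, 117), (-21, 92), (-22, 74), (-23, 72), (-24, 89), (-25, 113), (-26, 126), (-27, 117), (-28, 93), (-29, 73), (-30, 71), (-31, 89), (-32, 113), (-33, 126), (-34, 117), (-35, 93), (-36, 74), (-37, 72), (-38, 89), (-39, 112), (-40, 122), (-41, 110), (-42, 82), (-43, 57), (-44, 45), (-45, 43), (-46, 44), (-47, 45), (-48, 46)]
```

View pics/rect.png

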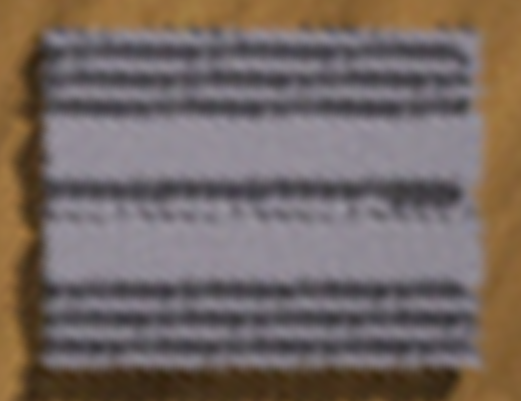

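Both cameras put the gauge near (0.536, 0.241), with its x axis at about -10.5°. The heat sink is near (0.482, 0.025), yawed about 27.5°, and sizes and heights agree to 1–2 mm. I'll grasp the gauge now.

```bash
cat >> h.py <<'E'
def ori(a):
    y=np.array([np.cos(a),np.sin(a),0]); z=np.array([0,0,-1.]); return R.from_matrix(np.c_[np.cross(y,z),y,z]).as_rotvec()
def st(*k):
    s=bot.get_state(); print("t",round(s['time_s'],2),"p",np.round(s['eef_pos'],4),"f",np.round(s['force'],2),"w",round(s['grip_width'],4)); return s
E
python3 - <<'E'
from h import *
s=bot.get_state(); M=R.from_rotvec(s['eef_rot']).as_matrix(); print("tool y now deg",np.degrees(np.arctan2(M[1,1],M[0,1])))
for a in(-.185,np.pi-.185,.48,.48+np.pi,.48-np.pi):
    print(round(a,2),bot.solve_ik([.5364,.2413,.15],ori(a)),bot.solve_ik([.482,.025,.12],ori(a)))
E
```

```text
tool y now deg 67.66856717419724
-0.18 [ 3.31474055e-01  1.98989125e-02  1.83458477e+00 -8.88178420e-16
  1.28710897e+00  5.16474055e-01] [-5.94628048e-02 -1.97507095e-01  2.08917664e+00 -8.88178420e-16
  1.24992310e+00  1.25537195e-01]
2.96 [ 3.31474055e-01  1.98989125e-02  1.83458477e+00 -4.44089210e-16
  1.28710897e+00 -2.62511860e+00] None
0.48 [ 0.33147405  0.01989891  1.83458477  0.          1.28710897 -0.14852595] [-0.0594628  -0.19750709  2.08917664  0.          1.2499231  -0.5394628 ]
3.62 None [-0.0594628  -0.19750709  2.08917664  0.          1.2499231   2.60212985]
-2.66 None [-5.94628048e-02 -1.97507095e-01  2.08917664e+00 -4.44089210e-16
  1.24992310e+00  2.60212985e+00]
```

```bash
python3 - <<'E'
from h import *
g=np.array([.5367,.2416]); o=ori(-.187)
bot.move_ptp([*g,.17],o); bot.move_linear([*g,.053],v=.12); st()
bot.close_gripper(60); st()
bot.move_linear([*g,.14],v=.1); bot.dwell(.2); st()
for n in("scene","top"): cv2.imwrite(f"pics/{n}1.png",bot.snapshot(n)[:,:,::-1])
crop("pics/scene1.png","pics/s1.png",w2px("scene",[*g,.14])[0],110,80,7)
crop("pics/top1.png","pics/t1.png",w2px("top",[*g,.14])[0],90,70,8)
E
```

```text
t 2.92 p [0.5376 0.2419 0.0541] f [ 0.79  0.28 -0.38] w 0.0856
t 3.55 p [0.5369 0.2417 0.0535] f [-1.41 -0.63  2.61] w 0.019
t 4.77 p [0.5362 0.2414 0.139 ] f [-0.6  -0.72 -1.57] w 0.0189
pics/s1.png 294 101 7
pics/t1.png 170 180 8
```

View pics/s1.png

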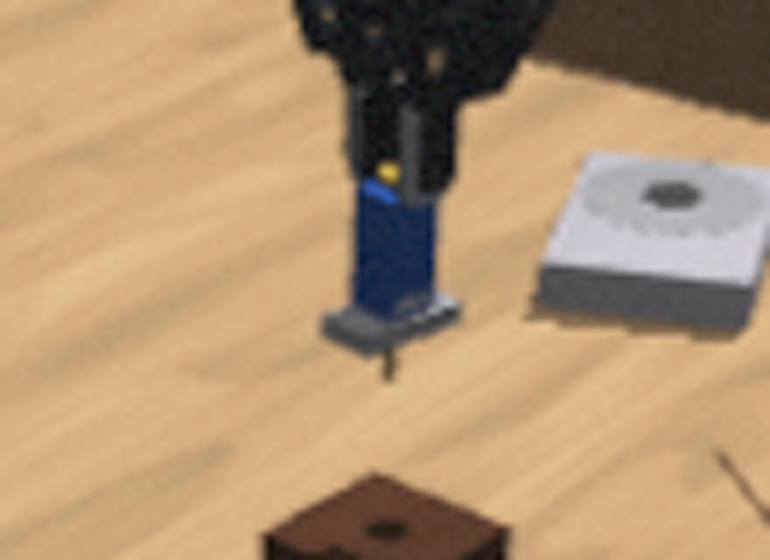

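View pics/t1.png

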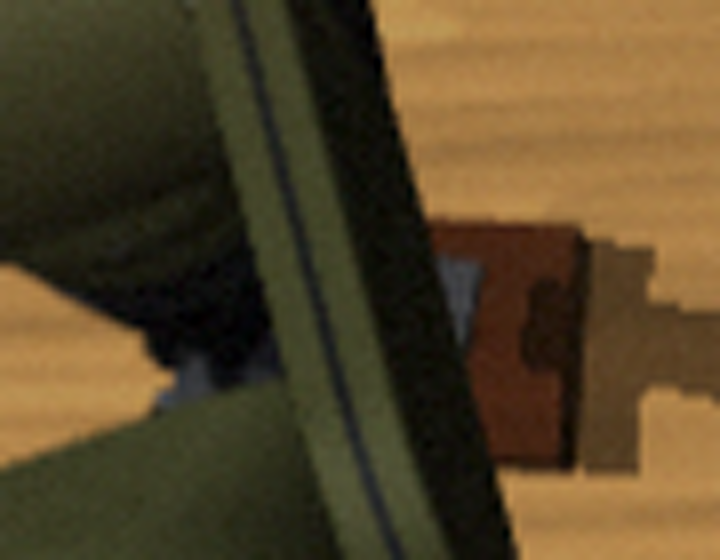

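```bash
python3 - <<'E'
from h import *
p=bot.get_state()['eef_pos']
for dz in(-.06,-.04,-.02,0,.02,.04,.05): print(dz,((w2px("scene",p+[0,0,dz])[0]-[294,101])*7).round(0))
st()
E
```

```text
-0.06 [381. 424.]
-0.04 [382. 377.]
-0.02 [384. 330.]
0 [386. 282.]
0.02 [387. 233.]
0.04 [389. 183.]
0.05 [390. 157.]
t 4.87 p [0.5364 0.2415 0.1394] f [-0.92 -0.3  -2.45] w 0.0186
```

```bash
python3 - <<'E'
from h import *
crop("pics/scene1.png","pics/s1b.png",(350,125),50,60,12)
im=cv2.imread("pics/s1b.png"); cv2.imwrite("pics/s1c.png",np.clip(im*1.0*2.2,0,255).astype(np.uint8))
E
```

```text
pics/s1b.png 325 95 12
```

View pics/s1c.png

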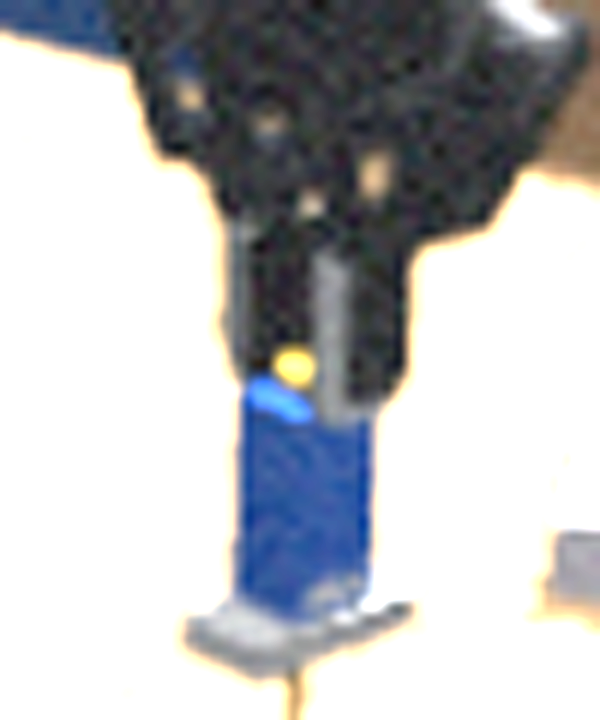

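```bash
python3 - <<'E'
from h import *
p=np.array([.2468,.6007,.1925])
for dz in(0,.013,.03,.05): print(dz,((w2px("scene",p+[0,0,dz])[0]-[305,0])*9).round(0))
crop("pics/scene0.png","pics/s0g.png",(345,35),80,70,9)
im=cv2.imread("pics/s0g.png"); cv2.imwrite("pics/s0g.png",np.clip(im*2.5,0,255).astype(np.uint8))
E
```

```text
0 [330. 653.]
0.013 [331. 620.]
0.03 [332. 575.]
0.05 [333. 522.]
pics/s0g.png 305 0 9
```

View pics/s0g.png

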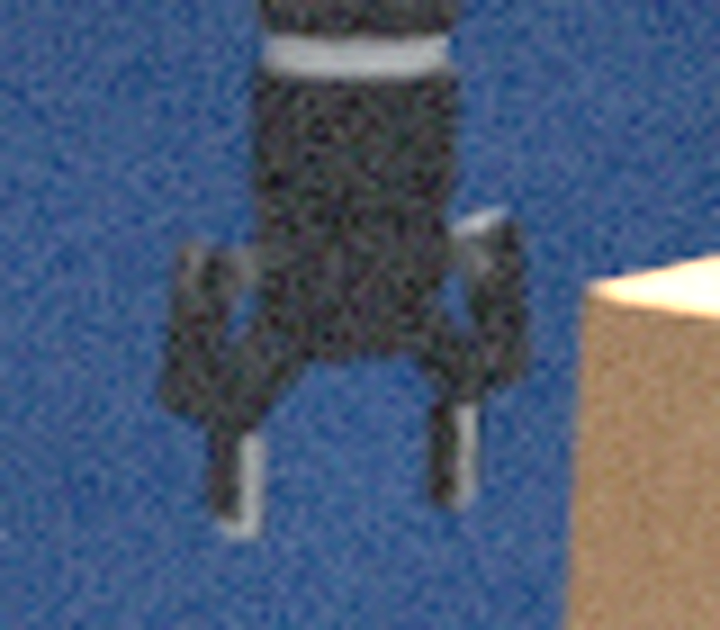

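The picture shows that the gauge lifted where expected, with its foot 19 mm below the reported TCP. The fingertips, though, sit about 33 mm above the reported TCP, at (340,418) in the enlarged crop, and so they pinch only the top edge of the grip. The start picture shows about the same offset. I'll set the gauge back and regrasp lower, checking by picture.

```bash
python3 - <<'E'
from h import *
g=np.array([.5367,.2416])
bot.move_linear([*g,.0535],v=.08,guard=8); st()
bot.let_go(); bot.dwell(.1); s=st(); p=s['eef_pos']
im=bot.snapshot("scene");cv2.imwrite(f"pics/scene2.png",im[:,:,::-1])
c=w2px("scene",p+[0,0,.02])[0]
crop("pics/scene2.png","pics/s2.png",c,70,70,10)
im=cv2.imread("pics/s2.png"); cv2.imwrite("pics/s2.png",np.clip(im*1.8,0,255).astype(np.uint8))
o=(c-35).astype(int)
y=np.array([np.cos(-.187),np.sin(-.187),0])
for dz in(0,.013,.03,.05,.06): print(dz,*[((w2px("scene",p+[0,0,dz]+y*q)[0]-o)*10).round(0) for q in(-.0425,.0425)])
E
```

```text
t 5.91 p [0.5357 0.2413 0.0535] f [-1.56 -0.33  6.14] w 0.0189
t 6.67 p [0.5339 0.2406 0.0511] f [0.52 0.43 1.01] w 0.0855
pics/s2.png 312 129 10
0 [247. 361.] [460. 472.]
0.013 [248. 320.] [462. 430.]
0.03 [249. 265.] [465. 373.]
0.05 [250. 200.] [469. 305.]
0.06 [251. 167.] [470. 271.]
```

View pics/s2.png

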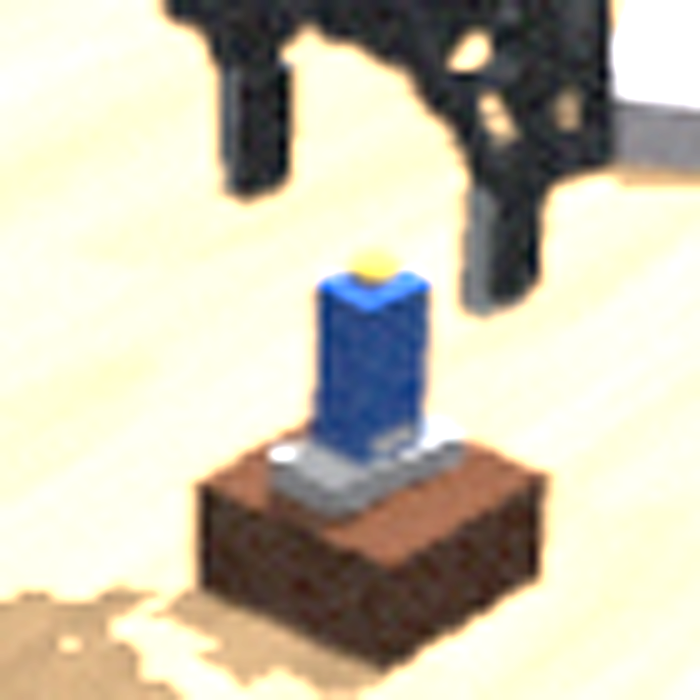

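Open tips are about 50 mm above the reported TCP, where 13 mm was expected. The real fingertips are therefore about 36 mm higher than reported, and the gauge stands upright in its stand. I'll regrasp 36 mm lower.

```bash
python3 - <<'E'
from h import *
print("cap",px2w("scene",up,.099).round(4)) if (up:=(np.array([375,265])+.5)/10-.5+[312,129]) is not None else 0
g=np.array([.5367,.2416]); o=ori(-.187)
bot.move_linear([*g,.050],v=.1,orientation=o)
hit=bot.move_linear([*g,.018],v=.05,guard=6); print(hit); st()
bot.close_gripper(60); bot.dwell(.1); s=st();p=s['eef_pos']
im=bot.snapshot("scene");cv2.imwrite(f"pics/scene3.png",im[:,:,::-1])
crop("pics/scene3.png","pics/s3.png",(347,164),70,70,10)
im=cv2.imread("pics/s3.png"); cv2.imwrite("pics/s3.png",np.clip(im*1.8,0,255).astype(np.uint8))
E
```

```text
cap [0.5375 0.242  0.099 ]
False
t 7.76 p [0.5369 0.2417 0.0181] f [ 0.31 -0.65 -0.05] w 0.0851
t 8.46 p [0.5369 0.2417 0.0182] f [-0.27  0.31  1.01] w 0.0215
pics/s3.png 312 129 10
```

View pics/s3.png

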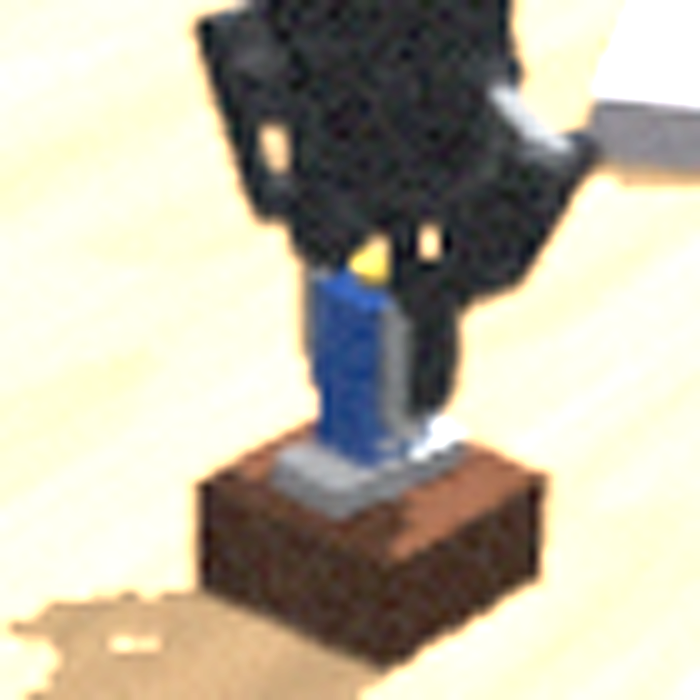

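The grasp is good now: the pads are flat on the grip faces and the width is 21.5 mm. I'll lift, carry it over the heat sink and look.

```bash
python3 - <<'E'
from h import *
bot.move_linear([.5367,.2416,.085],v=.12); 
c=np.array([.4821,.0251]); bot.move_ptp([*c,.085],ori(.48)); bot.move_linear([*c,.055],v=.08); bot.dwell(.3); s=st(); p=s['eef_pos']; print(R.from_rotvec(s['eef_rot']).as_matrix().round(4))
for n in("scene","top"): cv2.imwrite(f"pics/{n}4.png",bot.snapshot(n)[:,:,::-1])
crop("pics/scene4.png","pics/s4.png",(281,200),76,60,10)
crop("pics/top4.png","pics/t4.png",(320,240),80,70,9)
for f in("s4","t4"):
    im=cv2.imread(f"pics/{f}.png"); cv2.imwrite(f"pics/{f}.png",np.clip(im*1.5,0,255).astype(np.uint8))
print(((w2px("scene",[p+[0,0,.0158],p+[0,0,-.0062]])-[243,170]+.5)*10-.5).round())
E
```

```text
t 11.03 p [0.4825 0.025  0.0555] f [-0.73 -0.24 -2.22] w 0.0213
[[-4.617e-01  8.870e-01  1.000e-03]
 [ 8.870e-01  4.617e-01 -1.000e-04]
 [-5.000e-04  9.000e-04 -1.000e+00]]
pics/s4.png 243 170 10
pics/t4.png 280 205 9
[[365. 201.]
 [369. 277.]]
```

View pics/s4.png

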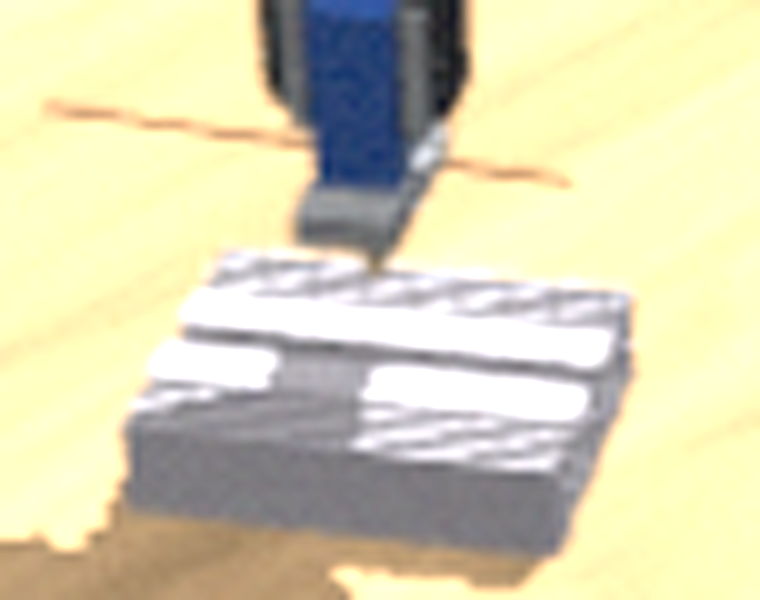

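View pics/t4.png

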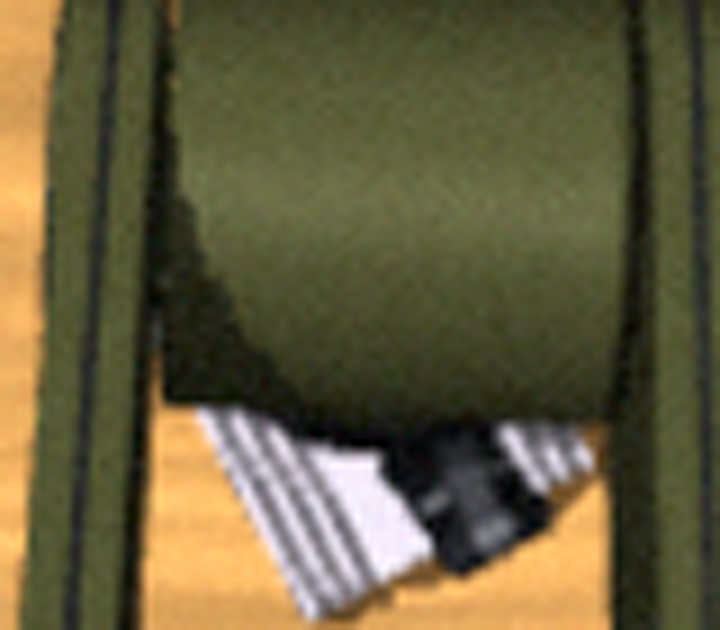

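```bash
python3 - <<'E'
from h import *
im=cv2.imread("pics/scene0.png"); 
u=lambda l,x0,y0,s:(np.array(l,float)+.5)/s-.5+[x0,y0]
Rz=R.from_rotvec([0,0,-.48]).as_matrix(); c=np.array([.4821,.0251,0]); L=lambda P:((Rz@(P-c))[:2]*1000).round(2)
for q in [(615,460),(68,400),(340,430)]: print("base",L(px2w("scene",u([q],251,190,13)[0],0)))
for q in [(135,515),(560,552)]: print("base4",L(px2w("scene",u([q],243,170,10)[0],0)))
print("tip",L(px2w("scene",u([(375,268)],243,170,10)[0],.0493)))
print("tcp",L(np.r_[bot.get_state()['eef_pos']]))
# groove near-edge/top lines at heights
for h in(.026,.03,.034,.038):
    print(h,"tops corners",[L(px2w("scene",u([q],251,190,13)[0],h)) for q in [(718,118),(625,353),(58,300),(185,65)]])
    print("   groove: edge near mid",L(px2w("scene",u([(375,205)],251,190,13)[0],h)), "far", L(px2w("scene",u([(375,182)],251,190,13)[0],h)))
E
```

```text
base [ 55.22 -39.06]
base [-51.93 -39.92]
base [  1.79 -39.55]
base4 [-50.22 -42.85]
base4 [ 56.73 -38.02]
tip [0.5  4.22]
tcp [ 0.21 -0.16]
0.026 tops corners [array([56.93, 42.42]), array([ 58.35, -40.96]), array([-50.29, -44.24]), array([-52.59,  41.52])]
   groove: edge near mid [-0.92 -1.14] far [-3.18  6.79]
0.03 tops corners [array([58.44, 36.19]), array([ 59.85, -46.62]), array([-48.05, -49.88]), array([-50.33,  35.29])]
   groove: edge near mid [ 0.98 -7.08] far [-1.26  0.8 ]
0.034 tops corners [array([59.94, 29.95]), array([ 61.34, -52.29]), array([-45.81, -55.52]), array([-48.08,  29.06])]
   groove: edge near mid [  2.89 -13.01] far [ 0.66 -5.19]
0.038 tops corners [array([61.45, 23.72]), array([ 62.84, -57.95]), array([-43.57, -61.16]), array([-45.82,  22.83])]
   groove: edge near mid [  4.79 -18.95] far [  2.57 -11.18]
```

```bash
python3 - <<'E'
from h import *
c=np.array([.4821,.0251]); print(bot.move_linear([*c,.0375],v=.01,guard=2)); bot.dwell(.1); st()
cv2.imwrite("pics/scene5.png",bot.snapshot("scene")[:,:,::-1])
crop("pics/scene5.png","pics/s5.png",(281,205),60,40,13)
E
```

```text
False
t 13.13 p [0.4821 0.0251 0.0375] f [ 0.47 -0.84 -2.14] w 0.0211
pics/s5.png 251 185 13
```

View pics/s5.png

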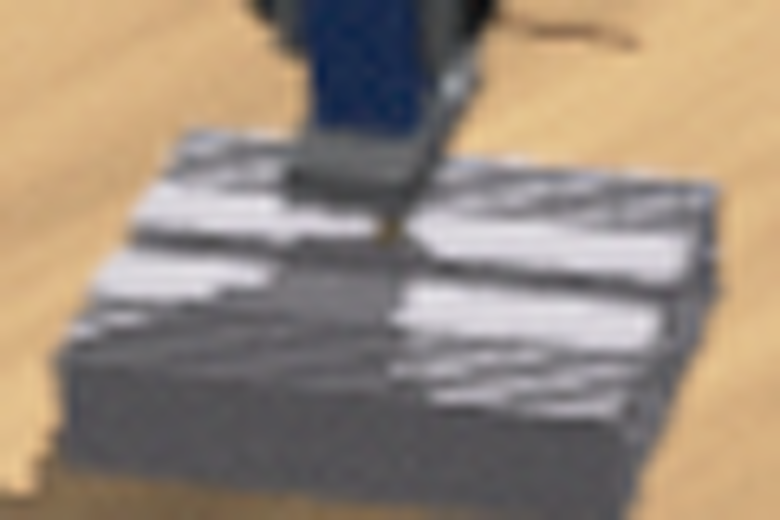

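The probe tip is at (388,243) in the crop, just above the far edge of the groove band (far edge at row 247, near edge at 270). If the top is near 26 mm, that puts it over the groove. I'll feel down with a guard below the spring's 3 N, so touching a land can't spoil the reading.

```bash
python3 - <<'E'
from h import *
c=np.array([.4821,.0251]); h=bot.move_linear([*c,.0245],v=.007,guard=1.8); s=st(); print(h,"tip z",s['eef_pos'][2]-.0062)
cv2.imwrite("pics/scene6.png",bot.snapshot("scene")[:,:,::-1])
crop("pics/scene6.png","pics/s6.png",(281,205),60,40,13)
E
```

```text
t 15.19 p [0.4821 0.0251 0.0245] f [-0.36  0.15 -2.44] w 0.0212
False tip z 0.018332536175083226
pics/s6.png 251 185 13
```

View pics/s6.png

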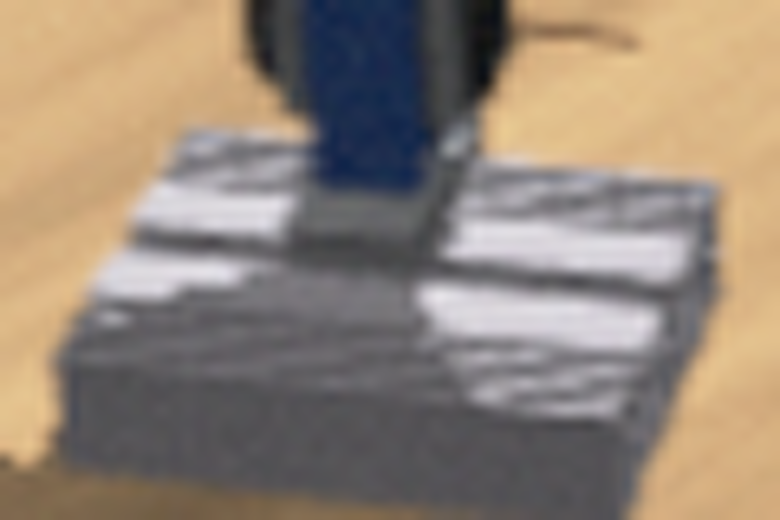

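No contact with the tip at 18 mm, well below any possible land height, so the probe is in the groove. I'll feel for the floor next, then seat the foot.

```bash
python3 - <<'E'
from h import *
c=np.array([.4821,.0251]); h=bot.move_linear([*c,.008],v=.007,guard=1.8); s=st(); z1=s['eef_pos'][2]; print(h,"tip z",z1-.0062)
h=bot.move_linear([*c,.006],v=.005,guard=6); s=st(); z2=s['eef_pos'][2]; print(h,"foot z",z2+.0158, "pointer est",z1-z2)
E
```

```text
t 16.26 p [0.482  0.0251 0.0192] f [ 0.81 -1.1   1.26] w 0.0214
True tip z 0.013002766431960026
t 17.72 p [0.4811 0.0252 0.0108] f [0.84 0.01 2.96] w 0.0215
True foot z 0.026641825814039864 pointer est 0.008360940617920164
```

```bash
python3 - <<'E'
from h import *
bot.dwell(.3); s=st(); p=s['eef_pos']
print(bot.move_linear([*p[:2],p[2]-.004],v=.004,guard=5)); st()
for i in range(3): bot.dwell(.2); s=st()
print(R.from_rotvec(s['eef_rot']).as_matrix()[2].round(4), s['ft_torque'].round(3))
cv2.imwrite("pics/scene7.png",bot.snapshot("scene")[:,:,::-1])
crop("pics/scene7.png","pics/s7.png",(281,200),60,50,12)
E
```

```text
t 18.02 p [0.4811 0.0252 0.0108] f [-0.86 -0.46  3.2 ] w 0.0216
True
t 18.38 p [0.4811 0.0251 0.0109] f [-0.01  0.07  3.93] w 0.0213
t 18.57 p [0.4811 0.0252 0.0109] f [0.46 0.63 2.5 ] w 0.0215
t 18.77 p [0.481  0.0251 0.0108] f [ 0.25 -0.17  2.09] w 0.0211
t 18.98 p [0.481  0.0252 0.0108] f [0.15 0.33 2.27] w 0.0209
[ 0.0023 -0.004  -1.    ] [ 0.025 -0.171 -0.004]
pics/s7.png 251 175 12
```

View pics/s7.png

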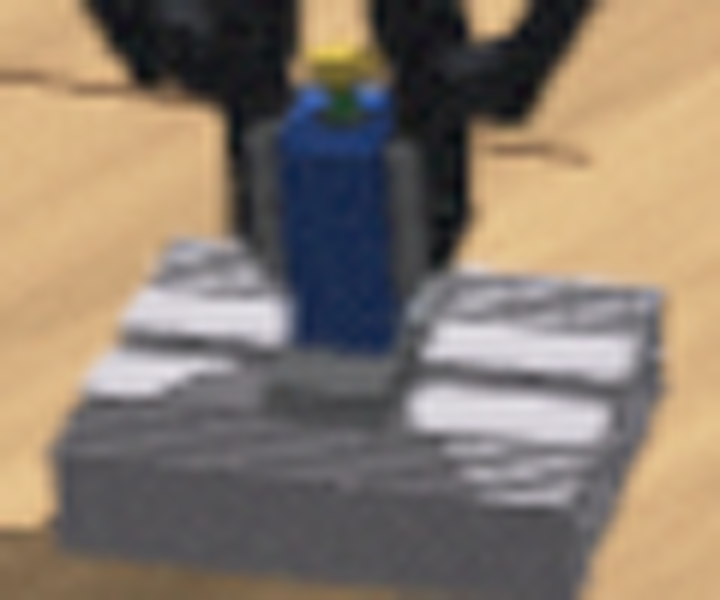

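The foot is seated, since z no longer changes, and green rod is showing at (345,105). The residual push is only about 4.7 N, barely above the spring, so I'll press firmer in small increments.

```bash
python3 - <<'E'
from h import *
p=bot.get_state()['eef_pos']; z=p[2]
for i in range(8):
    z-=.0003; bot.move_linear([*p[:2],z],v=.004); bot.dwell(.1)
    f=np.mean([ (bot.dwell(.02),bot.get_state()['force'][2])[1] for _ in range(5)]); print(round(z,4),round(f,2),bot.get_state()['eef_pos'].round(4))
    if f>7: break
bot.dwell(.7); s=st(); print(R.from_rotvec(s['eef_rot']).as_matrix()[2].round(4), s['ft_torque'].round(3))
cv2.imwrite("pics/scene8.png",bot.snapshot("scene")[:,:,::-1])
crop("pics/scene8.png","pics/s8.png",(281,200),60,50,12)
E
```

```text
0.0106 5.07 [0.481  0.0251 0.0108]
0.0103 7.07 [0.481  0.0251 0.0108]
t 20.59 p [0.481  0.0252 0.0108] f [-2.02 -0.12  7.21] w 0.0213
[ 0.0025 -0.0045 -1.    ] [-0.072  0.286 -0.042]
pics/s8.png 251 175 12
```

View pics/s8.png

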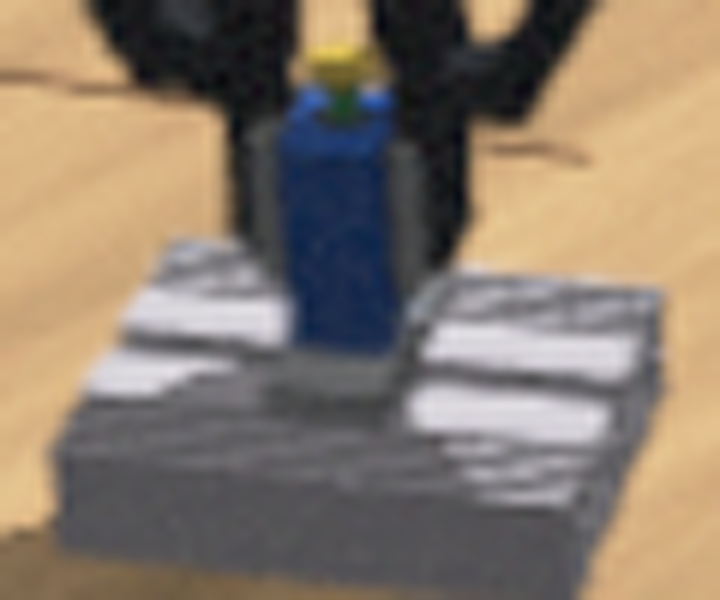

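```bash
python3 - <<'E'
from h import *
p=bot.get_state()['eef_pos']
bot.move_linear([*p[:2],.0099],v=.004); bot.dwell(.7); st()
bot.move_linear([*p[:2],.055],v=.06)
bot.move_linear([*p[:2],.09],v=.12)
g=np.array([.5367,.2416])
bot.move_ptp([*g,.09],ori(-.187)); bot.move_linear([*g,.05],v=.1); bot.dwell(.2); s=st();p=s['eef_pos']
cv2.imwrite("pics/scene9.png",bot.snapshot("scene")[:,:,::-1])
crop("pics/scene9.png","pics/s9.png",(347,160),60,60,12)
print(((w2px("scene",[p+[0,0,.0158],p+[0,0,-.0062],p+[0,0,.0808]])-[317,130]+.5)*12-.5).round())
E
```

```text
t 21.59 p [0.4811 0.0252 0.0108] f [-3.74  0.51 10.04] w 0.0213
t 24.68 p [0.5375 0.2418 0.0511] f [-0.22 -0.71 -1.54] w 0.0211
pics/s9.png 317 130 12
[[385. 434.]
 [382. 519.]
 [394. 172.]]
```

View pics/s9.png

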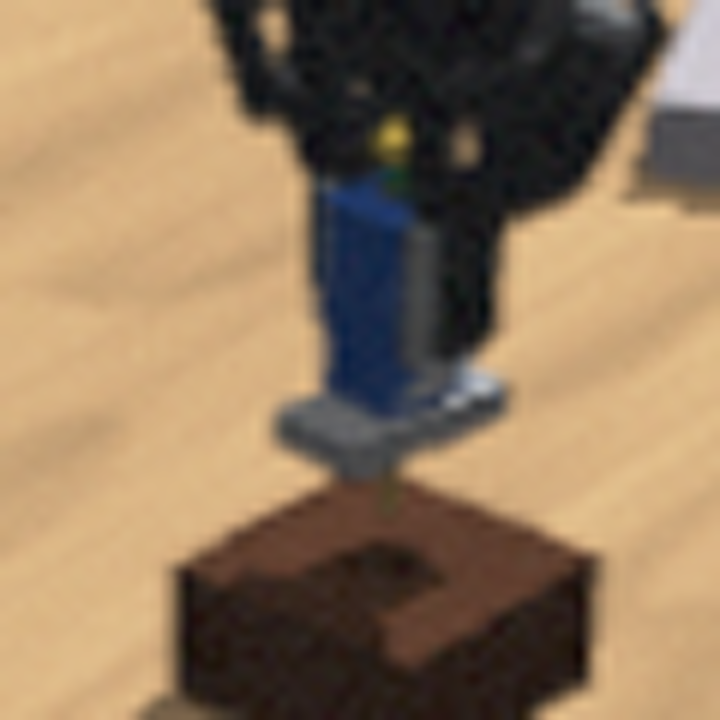

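The gauge hangs upright over the stand hole at (390,565), with its pointer up and green rod showing below the cap at (398,180). I'll lower it and let go.

```bash
python3 - <<'E'
from h import *
g=np.array([.5367,.2416])
print(bot.move_linear([*g,.0172],v=.02,guard=5)); st()
bot.let_go(); bot.dwell(.3); p=st()['eef_pos']
bot.move_linear([*p[:2],.13],v=.12)
bot.move_ptp([.44,-.1,.2],ori(.0)); bot.dwell(.1); st()
for n in("scene","top"): cv2.imwrite(f"pics/{n}10.png",bot.snapshot(n)[:,:,::-1])
crop("pics/scene10.png","pics/s10.png",(350,172),56,56,13)
crop("pics/top10.png","pics/t10.png",(226,222),60,50,12)
E
```

```text
True
t 26.23 p [0.5367 0.2416 0.0182] f [-0.96 -0.5   5.  ] w 0.0212
t 27.17 p [0.5351 0.241  0.0163] f [-0.27  0.43 -0.34] w 0.0854
t 29.72 p [ 0.4402 -0.0993  0.1996] f [ 0.67  0.88 -0.19] w 0.0855
pics/s10.png 322 144 13
pics/t10.png 196 197 12
```

View pics/s10.png

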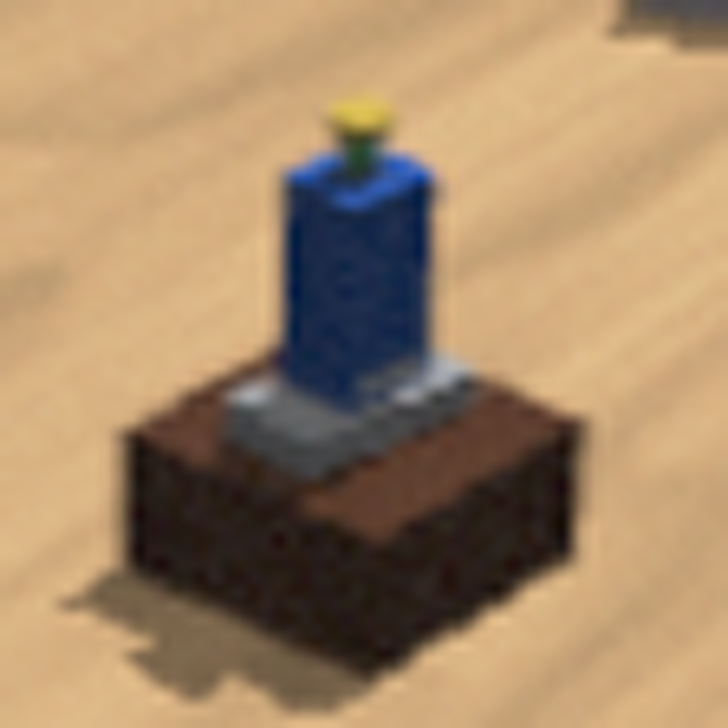

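View pics/t10.png

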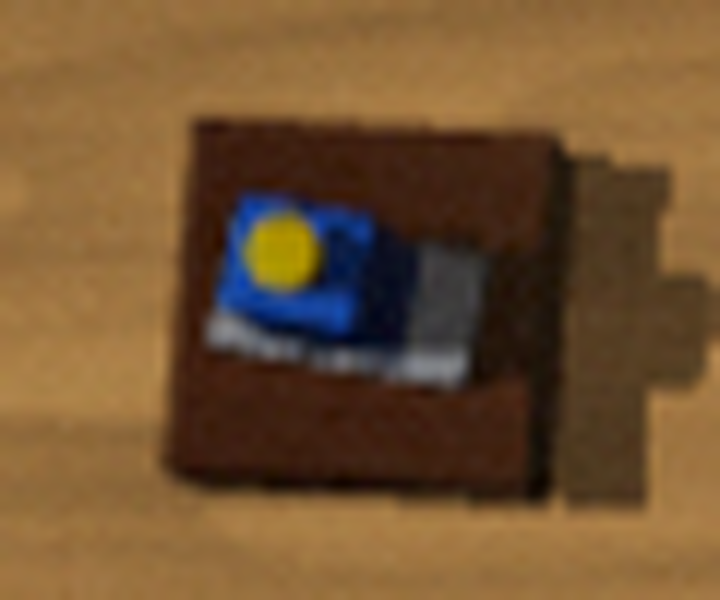

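View pics/top10.png

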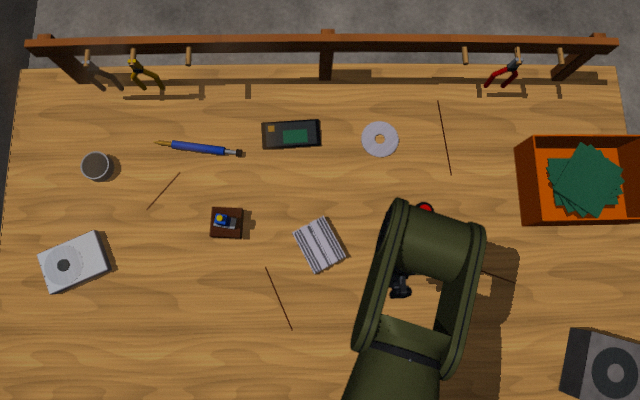

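The gauge stands squarely in its stand with only green rod showing at (360,155). The cap rise and the z difference both put the pointer near 8 mm. The bystanders are unmoved, so green is right. I'll press it with closed fingers.

```bash
python3 - <<'E'
from h import *
for z in(.099,.105,.107,.109): print(z,w2px("scene",[.538,.2425,z])[0].round(2))
bot.close_gripper(40); b=np.array([.4765,-.2305]); o=ori(0)
bot.move_ptp([*b,.1],o); bot.move_linear([*b,.0],v=.1); st()
cv2.imwrite("pics/scene11.png",bot.snapshot("scene")[:,:,::-1])
crop("pics/scene11.png","pics/s11.png",(205,255),70,60,10)
E
```

```text
0.099 [349.29 155.04]
0.105 [349.37 153.03]
0.107 [349.39 152.35]
0.109 [349.42 151.68]
t 32.44 p [ 0.4772 -0.2309  0.0008] f [ 0.26 -0.77  0.75] w 0.0004
pics/s11.png 170 225 10
```

View pics/s11.png

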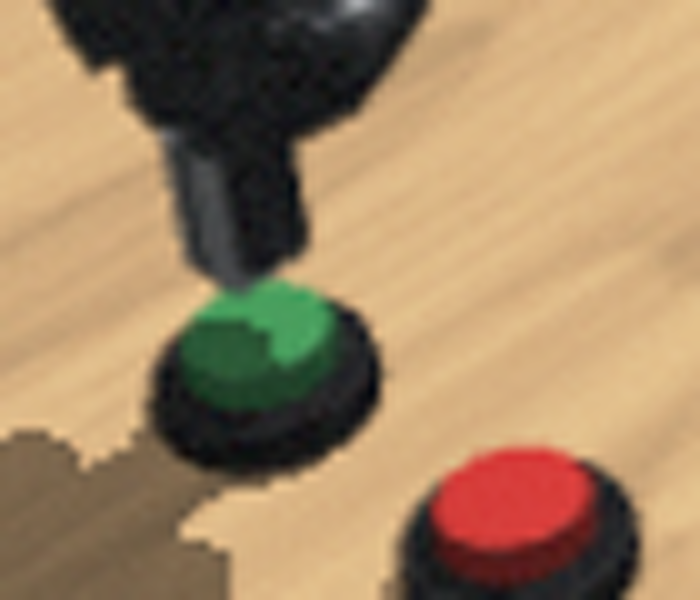

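The closed fingertips, at (240,280), hang just above the green cap, so I'll press.

```bash
python3 - <<'E'
from h import *
b=np.array([.4765,-.2305])
print(bot.move_linear([*b,-.022],v=.015,guard=12)); st(); bot.dwell(.2); st()
cv2.imwrite("pics/scene12.png",bot.snapshot("scene")[:,:,::-1])
crop("pics/scene12.png","pics/s12.png",(205,255),70,60,10)
E
```

```text
False
t 34.11 p [ 0.4765 -0.2305 -0.0216] f [-2.21  1.61  5.79] w 0.0
t 34.31 p [ 0.4765 -0.2305 -0.0217] f [-3.08  1.91  4.14] w 0.0006
pics/s12.png 170 225 10
```

View pics/s12.png

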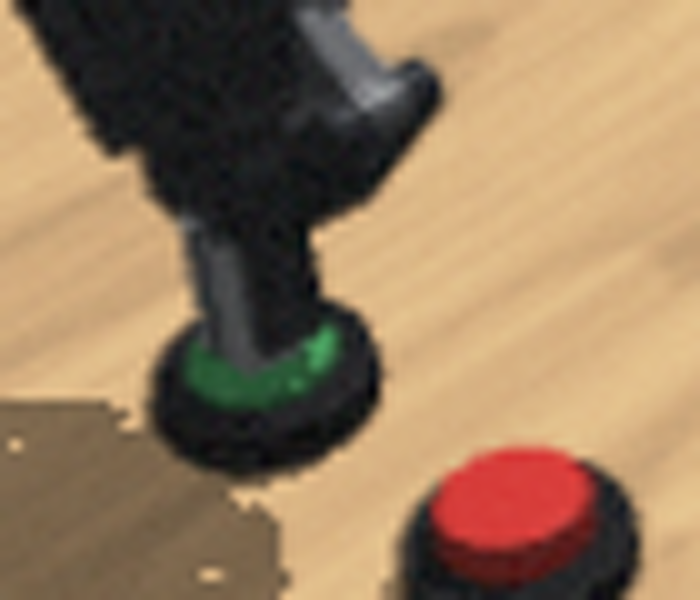

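The button is partly down at about 5 N. I'll push to its stop under a guard.

```bash
python3 - <<'E'
from h import *
b=np.array([.4765,-.2305])
print(bot.move_linear([*b,-.034],v=.015,guard=12)); st(); bot.dwell(.25); st()
cv2.imwrite("pics/scene13.png",bot.snapshot("scene")[:,:,::-1])
bot.move_linear([*b,.08],v=.12); bot.move_ptp([.42,-.12,.22],ori(0)); bot.dwell(.3); st()
for n in("scene","top"): cv2.imwrite(f"pics/{n}14.png",bot.snapshot(n)[:,:,::-1])
crop("pics/scene13.png","pics/s13.png",(205,255),60,50,6); crop("pics/scene14.png","pics/s14.png",(205,255),60,50,6); crop("pics/scene14.png","pics/s14b.png",(350,172),60,50,6)
cv2.imwrite("pics/c14.png",np.hstack([cv2.resize(cv2.imread(f"pics/{f}.png"),(260,217)) for f in("s13","s14","s14b")]))
E
```

```text
True
t 34.67 p [ 0.4764 -0.2304 -0.0216] f [-1.13  0.84  5.41] w -0.0003
t 34.92 p [ 0.4764 -0.2304 -0.0217] f [-1.14  1.34  5.96] w -0.0002
t 37.04 p [ 0.4197 -0.1203  0.2186] f [-0.9   0.59 -0.46] w 0.0002
pics/s13.png 175 230 6
pics/s14.png 175 230 6
pics/s14b.png 320 147 6
```

View pics/c14.png

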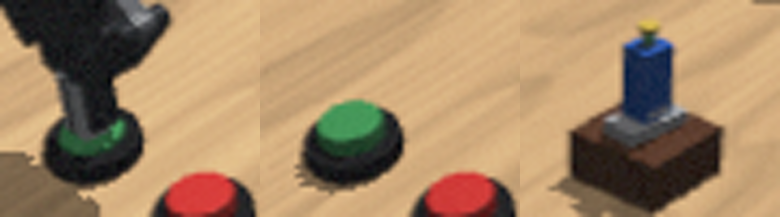

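View pics/top14.png

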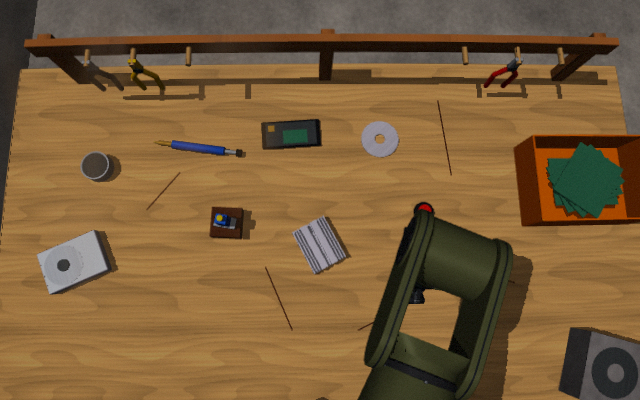

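The second push met a hard stop at the same z, with the guard firing above 12 N. That puts the tip at about 16 mm, which is the button fully down, and it has sprung back since. Handing in.

```bash
python3 -c "
from cell import bot
bot.sign_off()"
```

```text
the job is handed in; nothing more can be done
```

I measured the groove with the gauge, stood the gauge back in its stand, pressed the green button and handed the job in at about 37 s. The sign-off reported no verdict, so the results below are my own checks.

- **Grasp:** The first grasp caught only the top edge of the grip, because the real fingertips sit about 36 mm above the reported TCP. I set the gauge back, regrasped lower and allowed for the offset from then on.
- **Probe in the groove:** The probe went in without touching a land and met the floor at about 13 mm above the table. The top camera was blocked by the arm, so I placed the probe from the first top picture and the scene camera. I confirmed it by feeling down with a guard of 1.8 N, below the spring's 3 N.
- **Seating:** The foot sat on the lands at about 26.6 mm. The push there held at about 9.5 N, then 12.5 N, for about 0.7 s each. Roughly 4 N of that was the spring, and the tool was tilted less than 0.006 rad.
- **Reading:** The drop from floor contact to seating gives a pointer value of about 8.4 mm, and the rise of the cap in the picture gives about 7 mm. These disagree by over a millimetre, but both mean a depth of 13.6–15 mm. Only green rod showed, so green is right.
- **Final check:** The gauge stands upright in its stand with the pointer up. The green button was pushed to its stop and both buttons are up again. The phone, platter and pump look unmoved in the top picture.

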